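# Nip a profile offcut in the ball-knob bench clamp

## Robot

A 7-joint arm with a two-finger parallel gripper is mounted at the origin on the work surface. World frame = base frame: x ahead of the robot, y to its left, z up, the work surface at z = 0. Lengths are in m, angles in rad, forces in N, time in s.
With the tool pointing down it reaches from about 0.4 to 0.85 m from the base axis. Payload 4.5 kg.
Tool frame: the origin (TCP) lies between the finger pads; the fingertips stand 8 mm ahead of it and the grasp point (between the pads) lies 11 mm behind it (env.tip_extent is the distance from the TCP to the fingertips, in m); x points along the fingers, z is the direction in which the jaws open and shut, and the axes are right-handed (so a half turn about x gives the same grasp; the last joint's range is limited). The gripper opens to 88 mm and grips with 3 to 60 N. Pads are 18 mm wide; open, the fingers measure 123 mm over their backs; the gripper's body (75 mm by 187 mm) begins 45 mm behind the grasp point.
Start: joints at [-1.146, 0.689, -0.195, 1.565, 0.157, 0.902, -0.215], TCP at [0.238, 0.578, 0.222] pointing down, gripper open.
Joint ranges: [-3.01, 3.01], [-0.46, 2.08], [-1.47, 1.51], [0.13, 2.56], [-1, 4.14], [0.04, 2.09], [-2.66, 2.66]. Speed limits (rad/s): [2.57, 2.57, 3.14, 3.14, 3.14, 3.14, 3.14].

## Interface

Orientations are given as a rotation vector (axis times angle).
In Python, from bench import env gives the robot as it stands. The module is installed in compiled form; this text tells all that it offers.
- The arm moves only by the tool play_rows, never from a script. Its argument "plan" is a list of rows, each a list of 3 entries, a list of its own where there are three numbers: the shift along the tool's x, y, z in mm, then the turn about the tool's x in degrees, then the closure, from -1 (fully open) to 1 (shut). A call has 1 to 8 rows; each row shifts and turns the commanded pose from where the row before left it, along the tool's axes as they then stand; what a row does not reach is not made up. A row lasts 1/10 s, in which the tool goes at most 50 mm and 8.59 degrees, less where a joint would pass 70% of its speed; a pose out of reach is approached as far as the arm can. A call is refused whole if a number of a shift passes 50 or a number of a turn 8.59, either way. A call with a gripper value outside its range is refused whole. The fingers move at their own pace and stop on an object; "squeeze" is the grip in N (left out, the last holds). Time passes only in rows, so rows that do not move let the fingers close. It gives the time, the measured TCP pose, the force and the opening at its end, in the units of the state.
- env.observe(): the state, without advancing time (a new reading comes with each control period).
- env.get_image(name): name is "scene" or "top" or "wrist"; returns the picture (384x512x3 uint8, blue, green, red); there is no depth.
- env.get_calibration(name): a dict with "camera_matrix" (3x3 intrinsics, pixels), "rvec" (rotation vector, rad) and "tvec" (3), from world to camera coordinates, as OpenCV has them; the wrist camera has in their place "tool_from_camera" (4x4, takes a point from camera to tool coordinates, whose origin is the TCP and whose axes are the tool frame's). Camera axes: x right, y down, z forward; pixel columns grow to the right and rows downward; lengths in m; the calibration is good to about 2 mm. A picture is of the moment at which its call begins: read the wrist's pose just before it. get_calibration takes no time and is no camera call.
- env.hand_in(): hands the job in, once; it reports no verdict.
The state is a dict: "t": time; "joint_positions": joint angles; "joint_vel": joint speeds; "tau": joint torques, N m; "ee_pos": TCP position; "tcp_rot": TCP orientation; "ft_force": force on the tool from outside, world axes, zero at the start; "moment": the same for the moment, N m; "gripper_width": finger opening in m.
Only numpy, scipy, OpenCV 4.12 (cv2) and the standard library are available. Lean on these libraries where they do the work, as an engineer would, in place of code of your own. Each camera call takes 0.05 s, during which the arm holds its last target. There are 200 camera calls.

## Task

Stand the slotted aluminium profile offcut on its narrow side in the open mouth of the bench clamp, lengthwise between the jaws and near their middle, and let go of it. Then turn the clamp's ball knob clockwise until the jaw holds the offcut against the fence with about 15 newtons (10 to 22 N is fine), never more than 30 N because the thin section marks easily, and leave it clamped. Leave everything else on the bench where it is.

Things in the scene. Friction and masses are not known exactly. Their poses are not given: they have to be found in the camera images.
- clamp: Grey rack-and-pinion clamp bolted to the bench. Origin on the bench top; z up, +y from knob to fence, x across. Base plate x +-45, y -130 to +120, 12 mm thick: its top is the mouth's floor. Gear housing at y -130 to -35, 62 mm wide, top 50 mm above the bench. Steel jaw and fence: 70 mm wide (x, centred), tops 44 mm above the bench; the fence's face is at y = +85.
- ball (a point): Centre of the clamp's knob, a smooth black ball 44 mm across on a 16 mm vertical stem, 94 mm above the bench, 44 mm above the housing. No flats: fingers closing above or below its widest part slide off. Grip it at any yaw. Clockwise from above closes the jaw, 12 mm per rad. It needs 1.5 to 2.5 rad in all (2.9 between its stops): two or more grasps.
- housing_top (a point): Where the knob's stem leaves the housing, on the knob's axis, 50 mm above the bench. The drive inside runs with 0.30 N m of friction when nothing is clamped; each newton of clamping then adds 0.012 N m (15 N: 0.18 N m more). Friction opposes any motion, recoil of the arm included: compare like readings. Let go, it holds its clamping force. The jaw plate is backed by stiff rubber, 5 N per mm (60 N per rad).
- fence_foot (a point): Middle of the foot of the fence's face, on the floor of the mouth, 12 mm above the bench; axes as the clamp's. The movable jaw faces it from -y, parallel, its position not measured: the mouth is 46 to 56 mm wide at the start. The jaw pushes the offcut along the floor until its long side meets the fence.
- fence: The fixed steel fence of the clamp, 70 mm (x) by 26 mm (y) by 32 mm high. Origin at the foot of its face, like point fence_foot; the block extends from there to +y. Part of the clamp.
- profile: Offcut of aluminium slotted profile, 80 mm long (x), 30 mm wide (y), 60 mm high (z), about 0.2 kg, with grooves running along its sides. It stands on its narrow 80 by 30 mm side. Origin at the centre of its underside. The plain low flat bar and the open U channel near it are not wanted.
- flat_bar: Bystander: plain flat aluminium bar, 85 by 40 mm, 14 mm high, lying near the profile.
- channel: Bystander: open U channel of aluminium, 75 by 40 mm, 40 mm high, near the profile.
- tape: Bystander: roll of tape, 96 mm across, 48 mm high.
- screwdriver: Bystander: screwdriver lying on the bench.
- cleaner: Bystander: blue bottle, 66 mm across, 190 mm high.
- mug: Bystander: white mug, 80 mm across, 90 mm high.
Things that resemble listed ones, but are neither listed nor needed, are in the scene too. Leave any orange look-alike of the profile alone.

How it is judged:
On the way, in this order (a step that is already met when the one before it is completed fails the run):
1. the profile stands on the floor of the clamp's mouth, upright, between the jaws, and has been let go (z of profile in the frame of clamp between 0.008 and 0.016 m and x of profile in the frame of clamp between -0.02 and 0.02 m and y of profile in the frame of clamp between 0.04 and 0.076 m and angle between the z axis of profile and the z axis of clamp, either way round below 0.08 rad and contact force between the fingers and profile below 0.1 N), for 0.2 s.
2. the clamp is closed on the profile: it presses on the fence with more than 8 N (z of profile in the frame of clamp between 0.008 and 0.016 m and x of profile in the frame of clamp between -0.02 and 0.02 m and y of profile in the frame of clamp between 0.04 and 0.076 m and angle between the z axis of profile and the z axis of clamp, either way round below 0.08 rad and contact force between fence and profile above 8 N), for 0.2 s.
At the end, for the whole second after the job is handed in: The profile stands upright (0.08 rad) on the floor of the mouth, within 20 mm of the jaws' middle, a long side flat on the fence (within 4 mm, yaw within 0.06 rad), at rest, and presses on the fence with 8 to 25 N after the robot has let go. No bystander moved over 20 mm (all of step 2 and angle between the x axis of profile and the x axis of clamp, either way round below 0.06 rad and y of profile in the frame of clamp above 0.066 m and contact force between fence and profile below 25 N and linear speed of profile below 0.01 m/s and angular speed of profile below 0.1 rad/s); the robot touches nothing.
It fails at once if the profile was squeezed against the fence with more than 30 N (contact force between fence and profile above 30 N).
It fails at once if a bystander was moved by more than 20 mm (distance of any of flat_bar, channel, tape, screwdriver, cleaner, mug from where it was at the start of the episode above 0.02 m).
It also fails if it takes over 67 s, if anything falls off the work surface, if the arm or the gripper's body presses on something with over 40 N, if the wrist force passes 120 N, or if a joint passes its speed limit or range.

## Working session

There is one attempt and no reset: what is moved stays moved. The work goes in short steps, Python scripts to look and compute and a tool call to move; the robot and the scene stay as the last step left them, time stands still between calls to the robot, and variables do not carry over. Pictures are saved under pics/ and viewed, about 8 in all and at most 12, crops included, and the job is handed in when it is done.

Besides the shell and the picture viewer there is one more tool, called after "Request:" as name([rows], argument=value, ...), one row to a line, values as JSON. play_rows: Moves the arm, as the interface text tells. Its arguments: {"type":"object","properties":{"plan":{"type":"array","items":{"type":"array"}},"squeeze":{"type":"number"}},"required":["plan"]}

```bash
mkdir -p pics; cat > h.py <<'E'
import numpy as np, cv2
from bench import env
def cam(n):
    c=env.get_calibration(n); K=np.array(c['camera_matrix'],float)
    if 'rvec' in c:
        return K,cv2.Rodrigues(np.array(c['rvec'],float))[0],np.array(c['tvec'],float).ravel()
    s=env.observe(); T=np.eye(4); T[:3,:3]=cv2.Rodrigues(np.array(s['tcp_rot'],float))[0]; T[:3,3]=s['ee_pos']
    W=np.linalg.inv(T@np.array(c['tool_from_camera'])); return K,W[:3,:3],W[:3,3]
def at(C,u,v,z):
    K,R,t=C; d=R.T@np.linalg.solve(K,[u,v,1]); o=-R.T@t; return o+d*(z-o[2])/d[2]
def pix(C,P):
    K,R,t=C; q=(np.atleast_2d(P)@R.T+t)@K.T; return q[:,:2]/q[:,2:]
E
python3 - <<'E'
from h import *
for n in ['top','scene']: cv2.imwrite(f'pics/{n}0.png',cv2.resize(env.get_image(n),(800,600),interpolation=cv2.INTER_CUBIC))
s=env.observe(); print({k:np.round(v,3) for k,v in s.items()}, env.tip_extent)
print(cv2.Rodrigues(np.array(s['tcp_rot']))[0].round(3))
for n in ['top','scene']: K,R,t=cam(n); print(n,-R.T@t,R[2])
print(env.get_calibration('wrist')['tool_from_camera'])
E
```

```text
{'t': np.float64(0.1), 'joint_positions': array([-1.146,  0.69 , -0.195,  1.566,  0.157,  0.902, -0.215]), 'joint_vel': array([-0.001, -0.001, -0.002, -0.001,  0.   , -0.   , -0.001]), 'tau': array([-3.0000e-03, -5.2850e+01, -1.2720e+00, -1.5384e+01, -5.3000e-02,
        2.0000e-03,  0.0000e+00]), 'ee_pos': array([0.238, 0.577, 0.221]), 'tcp_rot': array([-0.918,  1.37 ,  0.916]), 'ft_force': array([-0.17 , -0.766,  0.564]), 'moment': array([-0.016, -0.034,  0.015]), 'gripper_width': np.float64(0.088)} 0.008
[[-0.    -0.925  0.381]
 [-0.002  0.381  0.925]
 [-1.    -0.    -0.002]]
top [0.46691668 0.01499796 1.0294417 ] [ 0.1316211   0.01358221 -0.99120705]
scene [0.94402831 0.62090465 0.60830849] [-0.40101768 -0.70275082 -0.58764453]
[[-1.51898658e-03 -2.74253610e-01  9.61656202e-01 -1.63538471e-01]
 [-1.09951659e-03 -9.61656272e-01 -2.74255367e-01  7.02777593e-02]
 [ 9.99998242e-01 -1.47394717e-03  1.15919657e-03 -9.68965608e-04]
 [ 0.00000000e+00  0.00000000e+00  0.00000000e+00  1.00000000e+00]]
```

View pics/top0.png

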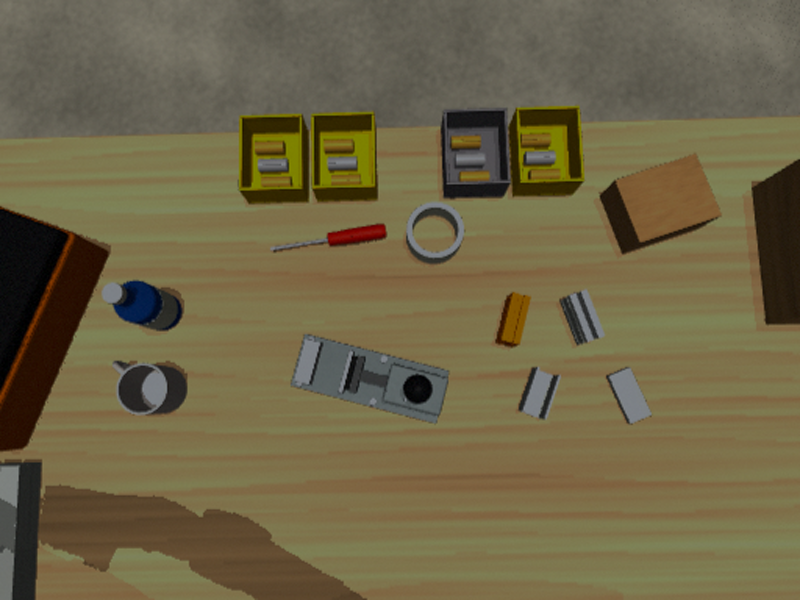

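View pics/scene0.png

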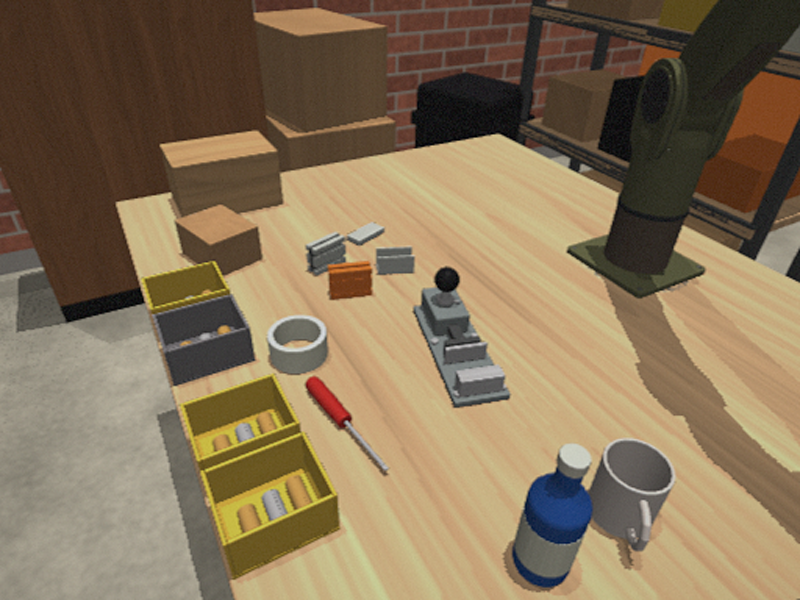

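Four pieces could be meant, by their pixels in the top view:
- **(582,317):** grey, tall, with grooves. This one fits the profile.
- **(513,320):** orange look-alike.
- **(539,393):** open U channel.
- **(629,395):** low flat bar.

I'll confirm in an enlarged crop.

```bash
python3 - <<'E'
from h import *
im=env.get_image('top'); sc=env.get_image('scene')
a=cv2.resize(im[175:235,345:405],(400,400),interpolation=cv2.INTER_CUBIC)   # scale 6.667
b=cv2.resize(sc[135:195,190:250],(400,400),interpolation=cv2.INTER_CUBIC)
cv2.imwrite('pics/prof.png',np.hstack([a,b]))
cv2.imwrite('pics/clamp.png',cv2.resize(im[205:280,180:295],None,fx=6.9,fy=6.9,interpolation=cv2.INTER_CUBIC))
E
```

```text
(no output)
```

View pics/prof.png

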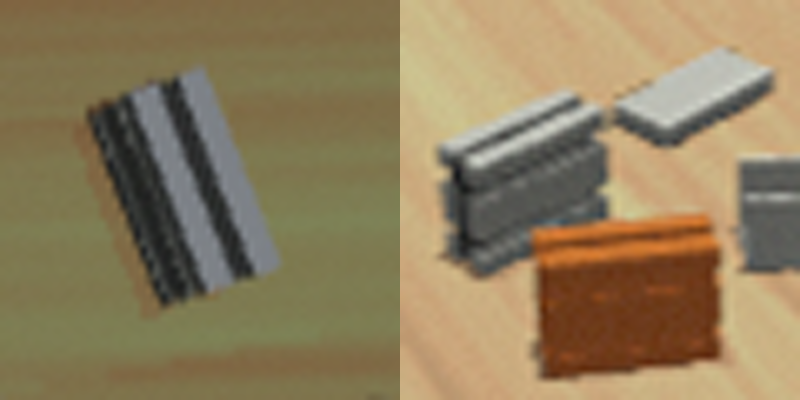

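View pics/clamp.png

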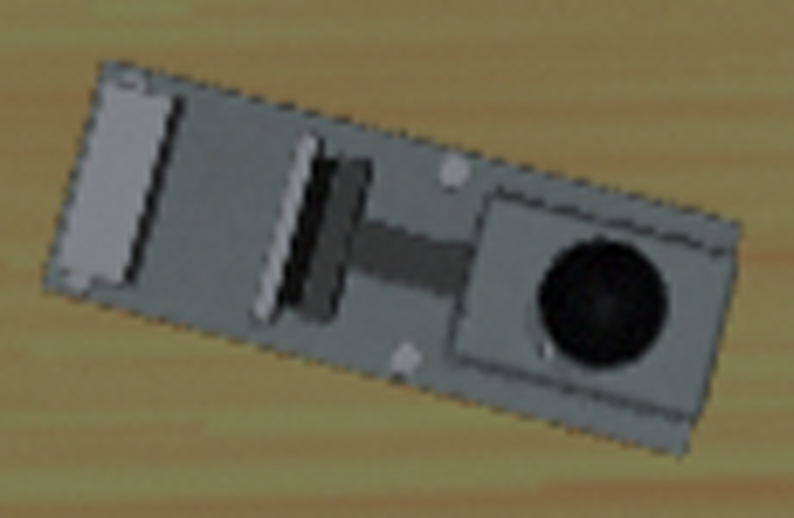

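The grey piece is the profile: it has grooves on its sides and top, and it is tall. Its top-face corners in the crop are (133,90), (203,67), (279,265), (207,293). In the clamp crop the plate corners are (103,60), (742,222), (685,457), (43,290), and the ball is at (602,303).

```bash
python3 - <<'E'
from h import *
from scipy.optimize import least_squares
C=cam('top')
f=lambda p,s,o:((np.array(p,float)+.5)/s-.5)+o
pp=f([(133,90),(203,67),(279,265),(207,293)],6.6667,(345,175))
P=np.array([at(C,*q,.06) for q in pp]); print('prof',P.round(4).tolist(),P.mean(0).round(4),np.linalg.norm(P-np.roll(P,-1,0),axis=1).round(4))
d=(P[2]-P[1]+P[3]-P[0]);print('long axis yaw deg',np.degrees(np.arctan2(d[1],d[0])))
cp=f([(103,60),(742,222),(685,457),(43,290),(180,97),(130,283),(602,303)],6.9,(180,205))
zs=[.012]*4+[.044]*2+[.094]
# clamp frame points; image: fence at left. determine by fit for both x signs
loc=np.array([[-45,120],[-45,-130],[45,-130],[45,120],[-35,85],[35,85],[0,np.nan]])/1000.
Q=np.array([at(C,*q,z) for q,z in zip(cp,zs)]);print(Q.round(4).tolist())
for sg in (1,-1):
    L=loc[:6]*[sg,1]
    def r(v):
        c,s=np.cos(v[2]),np.sin(v[2]);R=np.array([[c,-s],[s,c]]);return (L@R.T+v[:2]-Q[:6,:2]).ravel()
    best=min((least_squares(r,[.5,0,a]) for a in np.arange(-3,3,1)),key=lambda o:o.cost)
    print(sg,best.x,(best.fun*1000).round(1))
    v=best.x;c,s=np.cos(v[2]),np.sin(v[2]);R=np.array([[c,-s],[s,c]]);print('ball local',(Q[6,:2]-v[:2])@R, 'place', v[:2]+R@[0,.06])
print(at(C,*f([(310,135)],6.9,(180,205))[0],.044),at(C,*f([(268,320)],6.9,(180,205))[0],.044))
E
```

```text
prof [[0.6295, -0.2604, 0.06], [0.6376, -0.2871, 0.06], [0.5623, -0.3104, 0.06], [0.5525, -0.2832, 0.06]] [ 0.5955 -0.2853  0.06  ] [0.0279 0.0788 0.029  0.0803]
long axis yaw deg -163.18336433124134
[[0.5817, 0.1734, 0.012], [0.5148, -0.0668, 0.012], [0.4282, -0.0427, 0.012], [0.4952, 0.1963, 0.012], [0.5637, 0.1401, 0.044], [0.4962, 0.1588, 0.044], [0.4842, -0.0112, 0.094]]
1 [ 0.50648933  0.06913569 -0.27594795] [-85.8  23.5 -87.   23.2  86.1 -25.5  87.2 -24.  -67.7  20.3  67.1 -17.5]
ball local [ 0.00045395 -0.08335174] place [0.52283688 0.12686574]
-1 [ 0.50654593  0.06911974 -0.27359579] [ 0.6 -0.9 -0.  -1.4 -0.1 -1.2  0.4  0.5 -0.5  1.4 -0.4  1.6]
ball local [ 0.00019909 -0.08335251] place [0.52275764 0.12688807]
[0.54862535 0.09255077 0.044     ] [0.48169734 0.10871795 0.044     ]
```

Request:
play_rows([
  [[0, -33, -33], 0, -1],
  [[0, -33, -33], 0, -1],
  [[0, -33, -33], 0, -1],
  [[0, -33, -33], 0, -1],
  [[0, -33, -33], 0, -1],
  [[0, -33, -33], 0, -1],
  [[0, -33, -33], 0, -1],
  [[0, -33, -33], 0, -1],
])

```text
t: 1.0
ee_pos: [0.3821, 0.2315, 0.2217]
tcp_rot: [-0.917, 1.369, 0.917]
ft_force: [1.2, 0.1, -0.3]
gripper_width: 0.0883
```

Request:
play_rows([
  [[0, -33, -33], 0, -1],
  [[0, -33, -33], 0, -1],
  [[0, -33, -33], 0, -1],
  [[0, -33, -33], 0, -1],
  [[0, -33, -33], 0, -1],
  [[0, -33, -33], 0, -1],
  [[0, -33, -33], 0, -1],
  [[0, -33, -33], 0, -1],
])

```text
t: 1.8
ee_pos: [0.5255, -0.1134, 0.2216]
tcp_rot: [-0.916, 1.369, 0.917]
ft_force: [0.7, 1.0, 0.2]
gripper_width: 0.0882
```

Request:
play_rows([
  [[0, -33, -33], 0, -1],
  [[0, -33, -33], 0, -1],
  [[0, -33, -33], 8.5, -1],
  [[0, 0, 0], 8.5, -1],
  [[0, 0, 0], 8.5, -1],
  [[0, 0, 0], 8.5, -1],
  [[0, 0, 0], 8.5, -1],
  [[0, 0, 0], 8.5, -1],
])

```text
t: 2.6
ee_pos: [0.5788, -0.2406, 0.2213]
tcp_rot: [-0.222, 1.56, 0.223]
ft_force: [-0.4, 0.5, -0.4]
gripper_width: 0.0883
```

Request:
play_rows([
  [[0, 0, 0], 8.5, -1],
  [[0, 0, 0], 8.5, -1],
  [[0, 0, 0], 8.5, -1],
  [[0, 0, 0], 8.5, -1],
  [[0, 0, 0], 8.5, -1],
  [[0, 0, 0], 8.5, -1],
  [[0, 0, 0], 8.5, -1],
  [[0, 0, 0], 8.5, -1],
])

```text
t: 3.4
ee_pos: [0.5789, -0.2403, 0.2214]
tcp_rot: [0.705, 1.454, -0.704]
ft_force: [0.6, 0.9, 1.1]
gripper_width: 0.0882
```

```bash
cat >> h.py <<'E'
def go(target,yaw):
    """tool-axis shift (mm) and x-turn (deg) to target pos / yaw (deg) of tool z"""
    s=env.observe(); R=cv2.Rodrigues(np.array(s['tcp_rot'],float))[0]
    y=np.degrees(np.arctan2(R[1,2],R[0,2])); d=(y-yaw+180)%360-180
    print('pos',np.round(s['ee_pos'],4),'yaw',round(y,2),'j',np.round(s['joint_positions'],2),'\n shift mm',(R.T@(np.array(target)-s['ee_pos'])*1000).round(1),'turn',round(d,2),'tilt',R[2].round(3))
E
python3 - <<'E'
from h import *
C=cam('wrist'); im=env.get_image('wrist')
P=[[0.6295,-0.2604,.06],[0.6376,-0.2871,.06],[0.5623,-0.3104,.06],[0.5525,-0.2832,.06]]
print(pix(C,P).round(1))
cv2.imwrite('pics/w1.png',cv2.resize(im,(800,600),interpolation=cv2.INTER_CUBIC))
go([.5955,-.2853,.044],-73.2)
E
```

```text
[[299.6 153.8]
 [320.5 162.1]
 [295.3 218.3]
 [274.3 211.7]]
pos [ 0.579  -0.2402  0.2213] yaw -52.01 j [ 0.15  0.71  0.32  1.58 -0.27  0.9  -0.35] 
 shift mm [177.3 -14.7  45.8] turn 21.19 tilt [-1.    -0.    -0.001]
```

View pics/w1.png

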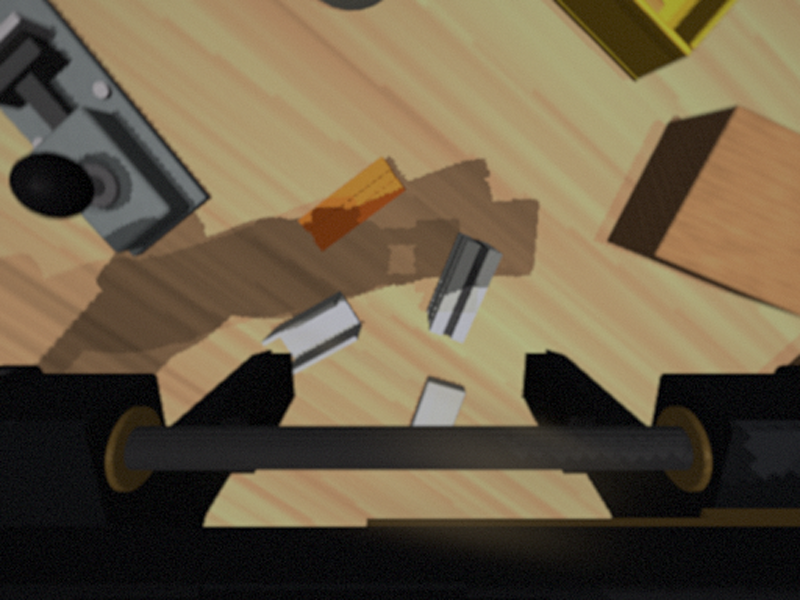

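The wrist view agrees with the top-view measurement to within about 2 mm: top-face corners at (462,235), (500,250), (460,340), (430,325) against predicted (468,240), (501,253), (461,341), (429,331). Moving in.

Request:
play_rows([
  [[0, -15, 46], 0, -0.2],
  [[0, 0, 0], 7, -0.2],
  [[0, 0, 0], 7, -0.2],
  [[0, 0, 0], 7.2, -0.2],
  [[40, 0, 0], 0, -0.2],
  [[40, 0, 0], 0, -0.2],
  [[20, 0, 0], 0, -0.2],
  [[0, 0, 0], 0, -0.2],
])

```text
t: 4.25
ee_pos: [0.5937, -0.2842, 0.118]
tcp_rot: [0.981, 1.346, -0.982]
ft_force: [-0.3, 0.3, 0.7]
gripper_width: 0.0527
```

```bash
python3 -c "
from h import *
go([.5955,-.2853,.044],-73.2); print(env.observe()['gripper_width'])"
```

```text
pos [ 0.5937 -0.2842  0.118 ] yaw -72.45 j [ 0.19  0.89  0.36  1.55 -0.4   0.78 -0.54] 
 shift mm [74.   1.7  2. ] turn 0.75 tilt [-1.    -0.005 -0.006]
0.05271265084410643
```

Request:
play_rows([
  [[0, 1, 1], 0.7, -0.2],
  [[30, 0, 0], 0, -0.2],
  [[30, 0, 0], 0, -0.2],
  [[13, 0, 0], 0, -0.2],
  [[0, 0, 0], 0, -0.2],
  [[0, 0, 0], 0, -0.2],
])

```text
t: 4.85
ee_pos: [0.5983, -0.2874, 0.0502]
tcp_rot: [0.991, 1.331, -0.991]
ft_force: [-0.5, -0.5, 0.3]
gripper_width: 0.0529
```

```bash
python3 -c "
from h import *
go([.5955,-.2853,.044],-73.2); print(env.observe()['gripper_width'])"
```

```text
pos [ 0.5983 -0.2874  0.0502] yaw -73.29 j [ 0.21  0.98  0.32  1.57 -0.44  0.66 -0.52] 
 shift mm [ 6.2 -2.  -2.9] turn -0.09 tilt [-1.     0.002  0.002]
0.05285731390757245
```

Request:
play_rows([
  [[6, -2, -3], 0, -0.2],
  [[0, 0, 0], 0, -0.2],
  [[0, 0, 0], 0, 1],
  [[0, 0, 0], 0, 1],
  [[0, 0, 0], 0, 1],
  [[0, 0, 0], 0, 1],
  [[0, 0, 0], 0, 1],
], squeeze=25)

```text
t: 5.55
ee_pos: [0.5956, -0.2868, 0.0442]
tcp_rot: [0.99, 1.328, -0.992]
ft_force: [0.8, -3.3, 8.7]
gripper_width: 0.0151
```

```bash
python3 -c "
from h import *
go([.5955,-.2853,.1],-73.2); s=env.observe();print(s['gripper_width'],s['ft_force'],s['moment'])"
```

```text
pos [ 0.5956 -0.2868  0.0442] yaw -73.33 j [ 0.22  0.99  0.32  1.59 -0.45  0.64 -0.52] 
 shift mm [-55.8   0.4  -1.2] turn -0.13 tilt [-1.     0.002  0.005]
0.015090609617946072 [ 0.80519492 -3.26381769  8.72992604] [-0.67258447  0.1556313   0.01819595]
```

```bash
python3 - <<'E'
from h import *
im=env.get_image('wrist'); s=env.get_image('scene')
a=cv2.resize(im[130:330,130:380],(500,400),interpolation=cv2.INTER_CUBIC)
b=cv2.resize(s[110:210,170:270],(400,400),interpolation=cv2.INTER_CUBIC)[:, :300]
cv2.imwrite('pics/w2.png',np.hstack([a,b])); print(env.observe()['gripper_width'])
E
```

```text
0.007410402950445071
```

View pics/w2.png

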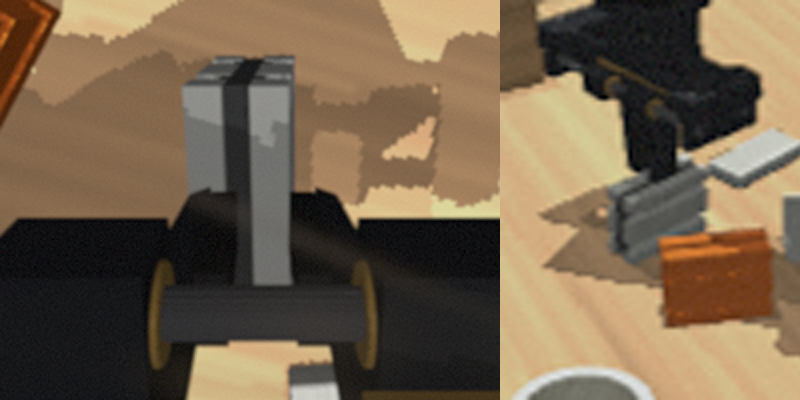

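```bash
python3 - <<'E'
from h import *
s=env.observe(); print(s['gripper_width'],s['ft_force'].round(1),s['moment'].round(2),s['ee_pos'])
R=cv2.Rodrigues(np.array(s['tcp_rot']))[0]; p=np.array(s['ee_pos'])
P0=np.array([[0.6295,-0.2604,.06],[0.6376,-0.2871,.06],[0.5623,-0.3104,.06],[0.5525,-0.2832,.06]])
tips=np.array([p+R@[.008,y,z] for y in(-.009,.009) for z in(-.004,.004)])
for n,(x0,y0,w,h) in {'scene':(200,125,70,70),'top':(340,165,70,70)}.items():
    im=env.get_image(n); C=cam(n); k=6
    b=cv2.resize(im[y0:y0+h,x0:x0+w],None,fx=k,fy=k,interpolation=cv2.INTER_CUBIC)[:, :400]
    for Q,c in((P0,(0,255,0)),(P0*[1,1,0],(0,200,0)),(tips,(0,0,255))):
        for q in pix(C,Q): cv2.circle(b,tuple(int(i) for i in ((q-[x0,y0]+.5)*k)),3,c,-1)
    cv2.imwrite(f'pics/{n}3.png',b)
a=[cv2.imread(f'pics/{n}3.png') for n in('scene','top')]; cv2.imwrite('pics/c3.png',np.hstack(a))
E
```

```text
0.007410402950445071 [-1.  -4.1 13.8] [-0.79  0.32 -0.01] [ 0.59609238 -0.28810492  0.04517768]
```

View pics/c3.png

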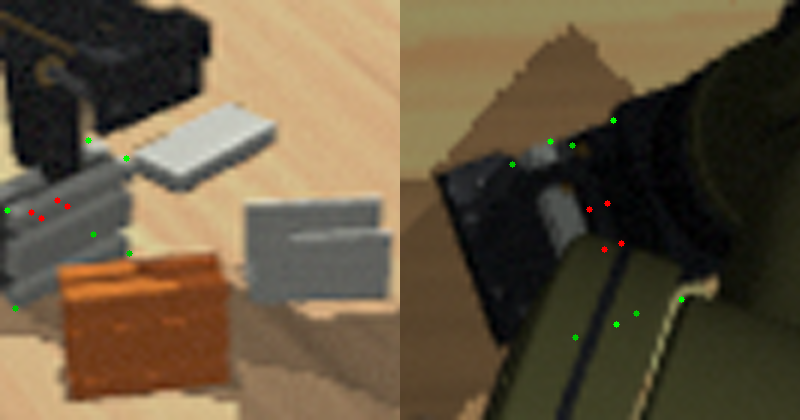

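The fingers read only 7 mm apart, yet the profile still stands. They are probably biting into its side grooves, off-centre. I'll open, back off and look again.

Request:
play_rows([
  [[0, 0, 0], 0, -0.2],
  [[0, 0, 0], 0, -0.2],
  [[0, 0, 0], 0, -0.2],
  [[0, 0, 0], 0, -0.2],
  [[-30, 0, 0], 0, -0.2],
  [[-30, 0, 0], 0, -0.2],
  [[0, 0, 0], 0, -0.2],
  [[0, 0, 0], 0, -0.2],
])

```text
t: 6.55
ee_pos: [0.5943, -0.2836, 0.1025]
tcp_rot: [0.992, 1.334, -0.991]
ft_force: [-0.5, 0.2, -0.8]
gripper_width: 0.053
```

```bash
python3 - <<'E'
from h import *
P0=np.array([[0.6295,-0.2604,.06],[0.6376,-0.2871,.06],[0.5623,-0.3104,.06],[0.5525,-0.2832,.06]])
C=cam('wrist'); im=env.get_image('wrist'); print(((pix(C,P0)-[150,130]+.5)*2).round())
a=cv2.resize(im[130:330,150:350],(400,400),interpolation=cv2.INTER_CUBIC)
S=cam('scene'); sc=env.get_image('scene'); print(((pix(S,np.vstack([P0,P0*[1,1,0]]))-[180,125]+.5)*6+[400,0]).round())
b=cv2.resize(sc[125:192,180:247],None,fx=6,fy=6,interpolation=cv2.INTER_CUBIC)[:400,:400]
cv2.imwrite('pics/w4.png',np.hstack([a,b]))
go([.5955,-.2853,.1],-73.2); s=env.observe();print(s['gripper_width'],s['ft_force'],s['moment'])
E
```

```text
[[190.  55.]
 [263.  55.]
 [261. 240.]
 [193. 243.]]
[[528. 211.]
 [494. 191.]
 [609. 140.]
 [646. 158.]
 [535. 308.]
 [502. 288.]
 [614. 235.]
 [650. 254.]]
pos [ 0.5934 -0.2832  0.1011] yaw -73.27 j [ 0.19  0.91  0.35  1.57 -0.42  0.74 -0.54] 
 shift mm [1.1 1.4 2.6] turn -0.07 tilt [-1.    -0.002 -0.003]
0.0531950195224998 [-0.18076878  0.03617662  0.63577795] [0.02794992 0.19040823 0.01575194]
```

View pics/w4.png

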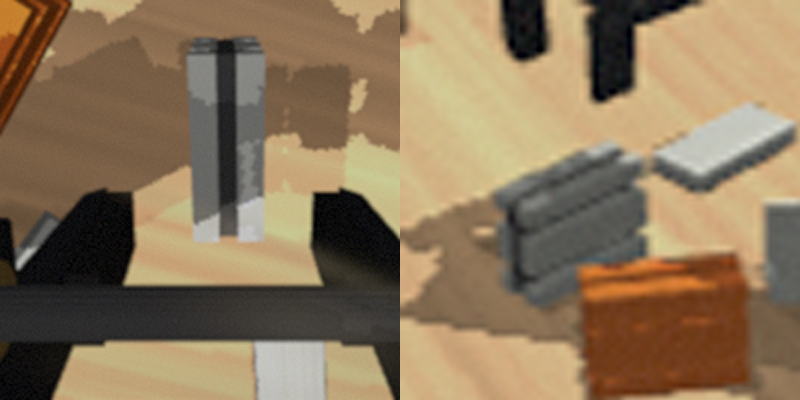

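The profile hasn't moved (corners (188,52), (265,52), (265,240), (193,242), as predicted). The pads went into its side grooves, so I'll grip it by its end faces instead. That grip also keeps the fingers clear of the 70 mm jaws.

Request:
play_rows([
  [[0, 1, 2], -8, -1],
  [[0, 0, 0], -8.5, -1],
  [[0, 0, 0], -8.5, -1],
  [[0, 0, 0], -8.5, -1],
  [[0, 0, 0], -8.5, -1],
  [[0, 0, 0], -8.5, -1],
  [[0, 0, 0], -8.5, -1],
  [[0, 0, 0], -8.5, -1],
])

```text
t: 7.45
ee_pos: [0.5949, -0.2851, 0.1009]
tcp_rot: [0.076, 1.572, -0.073]
ft_force: [0.1, -1.1, 0.3]
gripper_width: 0.0881
```

Request:
play_rows([
  [[0, 0, 0], -7.5, -1],
  [[0, 0, 0], -7.5, -1],
  [[0, 0, 0], -7.5, -1],
  [[0, 0, 0], 0, -1],
  [[0, 0, 0], 0, -1],
  [[0, 0, 0], 0, -1],
])

```text
t: 8.05
ee_pos: [0.5957, -0.2857, 0.102]
tcp_rot: [-0.227, 1.56, 0.228]
ft_force: [-0.3, 0.4, 1.1]
gripper_width: 0.0884
```

```bash
python3 -c "
from h import *
go([.5955,-.2853,.028],16.8); s=env.observe();print(s['gripper_width'],s['joint_vel'].round(3))"
```

```text
pos [ 0.5957 -0.2857  0.102 ] yaw 16.59 j [ 0.42  0.88 -0.07  1.55  0.09  0.72  0.59] 
 shift mm [74.   0.3  0. ] turn -0.21 tilt [-1.     0.001 -0.001]
0.08837461317195641 [-0.003 -0.004  0.002 -0.004  0.003  0.     0.007]
```

Well aligned. Descending gently, since the clearance is about 4 mm per side.

Request:
play_rows([
  [[20, 0, 0], 0, -1],
  [[10, 0, 0], 0, -1],
  [[0, 0, 0], 0, -1],
  [[10, 0, 0], 0, -1],
  [[10, 0, 0], 0, -1],
  [[10, 0, 0], 0, -1],
  [[14, 0, 0], 0, -1],
  [[0, 0, 0], 0, -1],
])

```text
t: 8.85
ee_pos: [0.5943, -0.2851, 0.0261]
tcp_rot: [-0.227, 1.562, 0.231]
ft_force: [-0.4, 0.4, 0.3]
gripper_width: 0.088
```

```bash
python3 -c "
from h import *
go([.5955,-.2853,.028],16.8); s=env.observe();print(s['gripper_width'],s['ft_force'])"
```

```text
pos [ 0.5943 -0.2851  0.0261] yaw 16.72 j [ 0.41  0.99 -0.07  1.57  0.1   0.59  0.59] 
 shift mm [-1.9 -0.5  1.1] turn -0.08 tilt [-1.     0.003 -0.003]
0.08799801162850009 [-0.41192696  0.35881965  0.33251444]
```

Request:
play_rows([
  [[0, 0, 0], 0, 1],
  [[0, 0, 0], 0, 1],
  [[0, 0, 0], 0, 1],
  [[0, 0, 0], 0, 1],
  [[0, 0, 0], 0, 1],
], squeeze=25)

```text
t: 9.35
ee_pos: [0.596, -0.2859, 0.0287]
tcp_rot: [-0.229, 1.559, 0.229]
ft_force: [-0.6, -0.6, -2.3]
gripper_width: 0.0799
```

```bash
python3 -c "
from h import *
go([.5955,-.2853,.028],16.8); s=env.observe();print(s['gripper_width'],s['ft_force'],s['moment'])"
```

```text
pos [ 0.596  -0.2859  0.0287] yaw 16.71 j [ 0.41  0.98 -0.07  1.57  0.1   0.59  0.59] 
 shift mm [ 0.7  0.7 -0.3] turn -0.09 tilt [-1.  0.  0.]
0.07993471937216003 [-0.64553905 -0.55265259 -2.28261218] [-0.04171595  0.0603227   0.02337556]
```

Gripped at 79.9 mm, which is the profile's length. Lifting and carrying it over.

Request:
play_rows([
  [[-20, 0, 0], 0, 1],
  [[-40, 0, 0], 0, 1],
  [[-40, 0, 0], 0, 1],
  [[-40, 0, 0], 0, 1],
  [[-20, 0, 0], 0, 1],
  [[0, 30, 3], 0, 1],
  [[0, 42, 5], 0, 1],
  [[0, 42, 5], 0, 1],
])

```text
t: 10.15
ee_pos: [0.5751, -0.1723, 0.1889]
tcp_rot: [-0.228, 1.558, 0.227]
ft_force: [-0.7, 0.8, -3.7]
gripper_width: 0.0801
```

Request:
play_rows([
  [[0, 42, 5], 0, 1],
  [[0, 42, 5], 0, 1],
  [[0, 42, 5], 0, 1],
  [[0, 42, 5], 0, 1],
  [[0, 42, 5], 0, 1],
  [[0, 42, 5], 0, 1],
  [[0, 30, 3], 0, 1],
  [[0, 20, 2], 0, 1],
])

```text
t: 10.95
ee_pos: [0.5214, 0.1298, 0.1889]
tcp_rot: [-0.231, 1.558, 0.233]
ft_force: [0.0, 0.0, -1.7]
gripper_width: 0.0803
```

Request:
play_rows([
  [[0, 0, 0], 8, 1],
  [[0, 0, 0], 8, 1],
  [[0, 0, 0], 8, 1],
  [[0, 0, 0], 8.4, 1],
  [[0, 0, 0], 0, 1],
  [[0, 0, 0], 0, 1],
  [[0, 0, 0], 0, 1],
])

```text
t: 11.65
ee_pos: [0.5223, 0.1263, 0.1887]
tcp_rot: [0.213, 1.56, -0.213]
ft_force: [-0.2, -0.7, -2.8]
gripper_width: 0.0794
```

```bash
python3 -c "
from h import *
go([.5226,.1264,.0407],-15.7); s=env.observe();print(s['gripper_width'],s['ft_force'],s['moment'])"
```

```text
pos [0.5223 0.1263 0.1887] yaw -15.55 j [-0.41  0.62  0.15  1.88 -0.15  0.65 -0.45] 
 shift mm [1.48e+02 1.00e-01 3.00e-01] turn 0.15 tilt [-1.  0. -0.]
0.07943784716994724 [-0.1730493  -0.73631924 -2.79904514] [-0.02893964  0.10247864 -0.01762558]
```

Request:
play_rows([
  [[30, 0, 0], 0, 1],
  [[35, 0, 0], 0, 1],
  [[25, 0, 0], 0, 1],
  [[14, 0, 0], 0, 1],
  [[0, 0, 0], 0, 1],
  [[0, 0, 0], 0, 1],
])

```text
t: 12.25
ee_pos: [0.5227, 0.1262, 0.0849]
tcp_rot: [0.215, 1.56, -0.214]
ft_force: [-0.2, -0.6, -2.6]
gripper_width: 0.0799
```

```bash
python3 - <<'E'
from h import *
s=env.get_image('scene'); im=env.get_image('wrist')
S=cam('scene')
L=lambda x,y,z: [.50655+.963*x+.2702*y, .0691-.2702*x+.963*y, z]
pts=[L(-.035,.085,.044),L(.035,.085,.044),L(.035,.034,.044),L(-.035,.034,.044)]
print(pix(S,pts).round())
b=cv2.resize(s[170:260,260:350],(400,400),interpolation=cv2.INTER_CUBIC); a=cv2.resize(im[100:300,156:356],(400,400),interpolation=cv2.INTER_CUBIC)
for q in pix(S,pts): cv2.circle(b,tuple(int(i) for i in (q-[260,170]+.5)*400/90),2,(0,0,255),-1)
W=cam('wrist')
for q in pix(W,pts): cv2.circle(a,tuple(int(i) for i in (q-[156,100]+.5)*2),2,(0,0,255),-1)
cv2.imwrite('pics/w5.png',np.hstack([a,b]))
go([.5226,.1264,.0407],-15.7)
E
```

```text
[[319. 232.]
 [291. 236.]
 [285. 223.]
 [311. 219.]]
pos [0.5232 0.1264 0.0856] yaw -15.67 j [-0.38  0.79  0.1   1.95 -0.18  0.41 -0.42] 
 shift mm [44.9 -0.3 -0.7] turn 0.03 tilt [-1.     0.001  0.002]
```

View pics/w5.png

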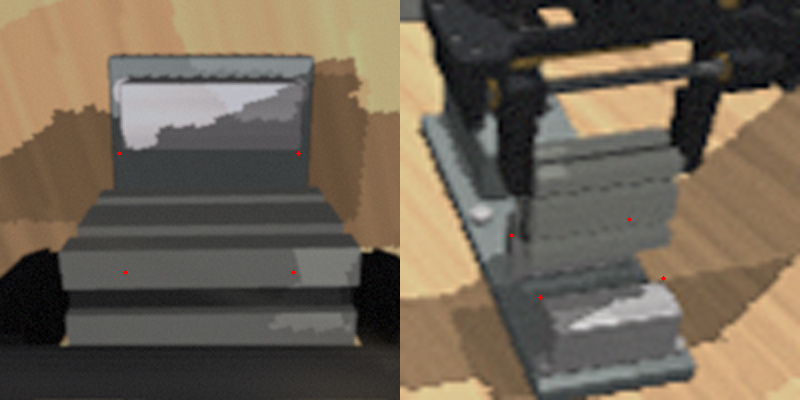

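The fence's top edge is at wrist-crop row 150 (predicted 154), and the profile is centred on it (columns 210 and 211). Lowering.

Request:
play_rows([
  [[15, 0, -1], 0, 1],
  [[15, 0, 0], 0, 1],
  [[8, 0, 0], 0, 1],
  [[3, 0, 0], 0, 1],
  [[0, 0, 0], 0, 1],
  [[0, 0, 0], 0, 1],
  [[0, 0, 0], 0, 1],
])

```text
t: 13.05
ee_pos: [0.5218, 0.1267, 0.0442]
tcp_rot: [0.215, 1.559, -0.215]
ft_force: [-0.4, -0.7, -2.9]
gripper_width: 0.0798
```

```bash
python3 -c "
from h import *
go([.5226,.1264,.0407],-15.7); s=env.observe();print(s['gripper_width'],s['ft_force'],s['moment'])"
```

```text
pos [0.5218 0.1267 0.0442] yaw -15.69 j [-0.37  0.86  0.08  1.97 -0.19  0.32 -0.42] 
 shift mm [ 3.5 -0.1  0.9] turn 0.01 tilt [-1.     0.001  0.001]
0.07979667015828493 [-0.42142514 -0.71284236 -2.94786314] [-0.05363914  0.08402082 -0.03293724]
```

Request:
play_rows([
  [[2, 0, 0], 0, 1],
  [[1, 0, 0], 0, 1],
  [[1, 0, 0], 0, 1],
  [[0, 0, 0], 0, 1],
  [[0, 0, 0], 0, 1],
])

```text
t: 13.55
ee_pos: [0.5214, 0.1266, 0.0402]
tcp_rot: [0.215, 1.56, -0.215]
ft_force: [-0.6, -0.6, 5.5]
gripper_width: 0.0797
```

Contact: the force went from -2.9 to +5.5 N. Releasing, then going up.

Request:
play_rows([
  [[0, 0, 0], 0, -1],
  [[0, 0, 0], 0, -1],
  [[0, 0, 0], 0, -1],
  [[0, 0, 0], 0, -1],
])

```text
t: 13.95
ee_pos: [0.5214, 0.1266, 0.0395]
tcp_rot: [0.215, 1.56, -0.215]
ft_force: [-0.2, 1.0, 0.9]
gripper_width: 0.0883
```

Request:
play_rows([
  [[-10, 0, 0], 0, -1],
  [[-15, 0, 0], 0, -1],
  [[-20, 0, 0], 0, -1],
  [[-30, 0, 0], 0, -1],
  [[-40, 0, 0], 0, -1],
  [[-30, 0, 0], 0, -1],
  [[0, 0, 0], 0, -1],
])

```text
t: 14.65
ee_pos: [0.5241, 0.127, 0.1891]
tcp_rot: [0.218, 1.552, -0.212]
ft_force: [0.1, 0.6, -0.2]
gripper_width: 0.0877
```

```bash
python3 - <<'E'
from h import *
im=env.get_image('wrist'); W=cam('wrist')
L=lambda x,y,z: [.50655+.963*x+.2702*y, .0691-.2702*x+.963*y, z]
for nm,p in dict(fence=[L(-.035,.085,.044),L(.035,.085,.044)],prof=[L(x,y,.072) for x,y in((-.04,.0745),(.04,.0745),(-.04,.0445),(.04,.0445))],ball=[L(0,-.0833,.094)]).items(): print(nm,(pix(W,p)*1.5625).round().tolist())
cv2.imwrite('pics/w6.png',cv2.resize(im,(800,600),interpolation=cv2.INTER_CUBIC))
go([.4842,-.0112,.18],-15.7)
E
```

```text
fence [[359.0, 247.0], [455.0, 247.0]]
prof [[348.0, 268.0], [466.0, 268.0], [350.0, 311.0], [465.0, 310.0]]
ball [[408.0, 487.0]]
pos [0.5226 0.1269 0.187 ] yaw -15.7 j [-0.42  0.63  0.15  1.88 -0.15  0.64 -0.45] 
 shift mm [   6.6 -143.4    0.3] turn 0.0 tilt [-1.     0.003  0.004]
```

View pics/w6.png

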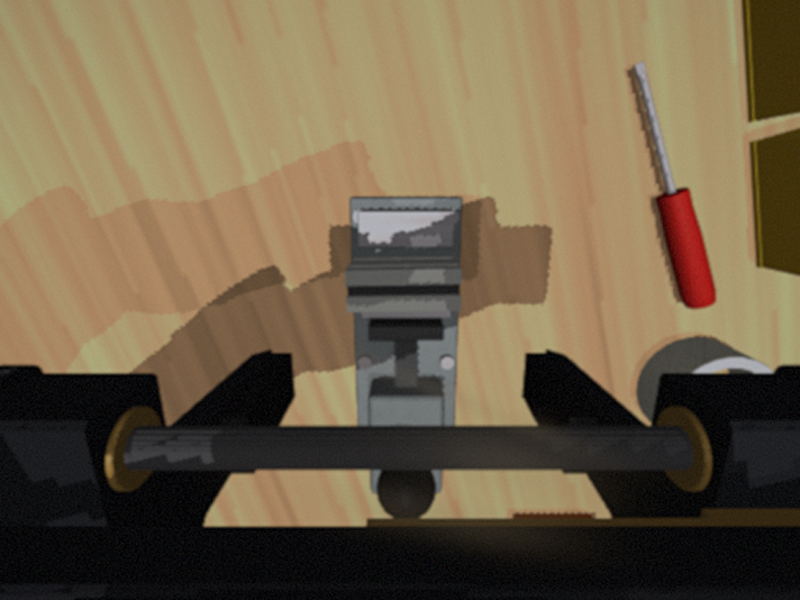

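The profile stands in the mouth (top face at rows 268–312, columns 347–462, as predicted), and the ball is at (406,492). Next I go over the knob and pre-turn anticlockwise, open.

Request:
play_rows([
  [[0, -36, 0], 0, -1],
  [[0, -36, 0], 0, -1],
  [[0, -36, 0], 0, -1],
  [[0, -35, 0], 0, -1],
  [[0, 0, 0], -8.5, -1],
  [[0, 0, 0], -8.5, -1],
  [[0, 0, 0], -8.5, -1],
  [[0, 0, 0], -8.5, -1],
])

```text
t: 15.5
ee_pos: [0.4816, -0.0112, 0.1836]
tcp_rot: [-0.255, 1.558, 0.256]
ft_force: [0.1, -0.5, 0.3]
gripper_width: 0.0881
```

Request:
play_rows([
  [[0, 0, 0], -8.5, -1],
  [[0, 0, 0], -8.5, -1],
  [[0, 0, 0], -8.5, -1],
  [[0, 0, 0], -8.5, -1],
  [[0, 0, 0], -8.5, -1],
  [[0, 0, 0], 0, -1],
  [[0, 0, 0], 0, -1],
])

```text
t: 16.2
ee_pos: [0.482, -0.0111, 0.1839]
tcp_rot: [-0.823, 1.41, 0.825]
ft_force: [-0.4, -0.2, -0.3]
gripper_width: 0.0884
```

```bash
python3 - <<'E'
from h import *
im=env.get_image('top'); C=cam('top'); im2=env.get_image('wrist'); W=cam('wrist')
g=cv2.cvtColor(im2,cv2.COLOR_BGR2GRAY)
print('ball wrist pred',pix(W,[[.4838,-.012,.094]]).round(1))
cv2.imwrite('pics/w7.png',cv2.resize(im2,(800,600),interpolation=cv2.INTER_CUBIC))
go([.4838,-.012,.083],60)
E
```

```text
ball wrist pred [[261.6 192.8]]
pos [ 0.4823 -0.0111  0.1842] yaw 60.67 j [ 0.11  0.57 -0.28  2.02  0.28  0.58  0.7 ] 
 shift mm [101.2  -1.8  -0. ] turn 0.67 tilt [-1.     0.001 -0.   ]
```

View pics/w7.png

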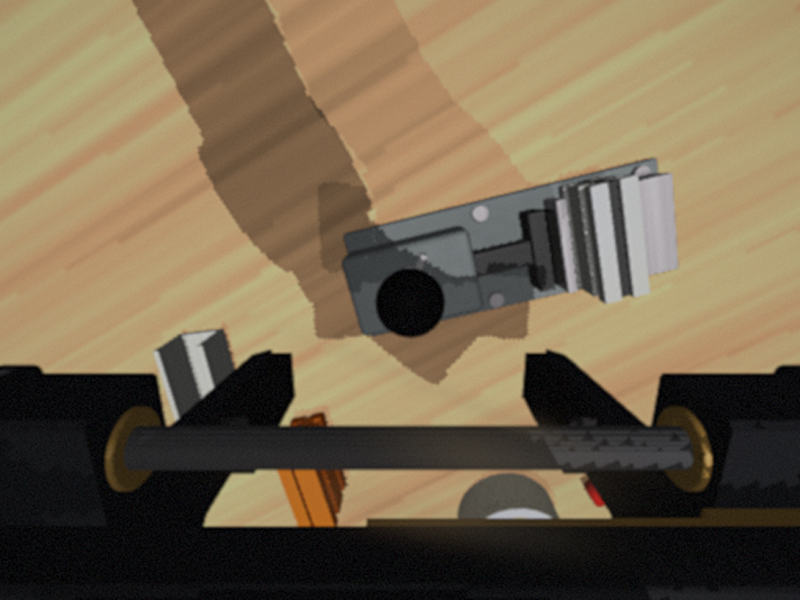

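The ball is at (410,302), predicted (409,301). Descending on it.

Request:
play_rows([
  [[30, -2, 0], 0, -1],
  [[30, 0, 0], 0, -1],
  [[20, 0, 0], 0, -1],
  [[15, 0, 0], 0, -1],
  [[6, 0, 0], 0, -1],
  [[0, 0, 0], 0, -1],
  [[0, 0, 0], 0, -1],
])

```text
t: 17.0
ee_pos: [0.4848, -0.012, 0.0841]
tcp_rot: [-0.826, 1.408, 0.826]
ft_force: [0.1, -0.1, -0.6]
gripper_width: 0.0881
```

```bash
python3 -c "
from h import *
go([.4838,-.012,.083],60); s=env.observe();print(s['gripper_width'],s['ft_force'],s['moment'])"
```

```text
pos [ 0.4848 -0.012   0.0841] yaw 60.78 j [ 0.03  0.75 -0.17  2.1   0.37  0.32  0.62] 
 shift mm [ 1.1  0.9 -0.5] turn 0.78 tilt [-1.    -0.001  0.   ]
0.088086145731686 [ 0.09326525 -0.10329462 -0.57989137] [-0.08453032 -0.0125007  -0.02636048]
```

Request:
play_rows([
  [[1, 1, 0], 0, 1],
  [[0, 0, 0], 0, 1],
  [[0, 0, 0], 0, 1],
  [[0, 0, 0], 0, 1],
  [[0, 0, 0], 0, 1],
  [[0, 0, 0], 0, 1],
  [[0, 0, 0], 0, 1],
], squeeze=45)

```text
t: 17.7
ee_pos: [0.484, -0.011, 0.0826]
tcp_rot: [-0.826, 1.407, 0.827]
ft_force: [0.4, 1.6, -1.9]
gripper_width: 0.039
```

```bash
cat > m.py <<'E'
from h import *
s=env.observe(); R=cv2.Rodrigues(np.array(s['tcp_rot'],float))[0]
print('t',round(float(s['t']),2),'yaw',np.degrees(np.arctan2(R[1,2],R[0,2])).round(2),'M',s['moment'].round(3),'F',s['ft_force'].round(1),'w',round(s['gripper_width'],4),'tau7',round(s['tau'][6],3),'pos',np.round(s['ee_pos'],4),'j7',s['joint_positions'][[4,6]].round(2))
E
python3 m.py
```

```text
t 17.7 yaw 60.84 M [ 0.223 -0.188  0.001] F [ 0.4  1.6 -1.9] w 0.039 tau7 0.0 pos [ 0.484  -0.011   0.0826] j7 [0.37 0.61]
```

The width is 39 mm where the ball is 44, so the pads sit about 10 mm below its widest part (F z of -1.9 agrees). The real contact is therefore near the TCP itself, which also explains the earlier groove bite. Reopening and raising 10 mm.

Request:
play_rows([
  [[0, 0, 0], 0, -0.6],
  [[0, 0, 0], 0, -0.6],
  [[-11, 0, 0], 0, -0.6],
  [[0, 0, 0], 0, -0.6],
  [[0, 0, 0], 0, 1],
  [[0, 0, 0], 0, 1],
  [[0, 0, 0], 0, 1],
  [[0, 0, 0], 0, 1],
], squeeze=45)

```text
t: 18.5
ee_pos: [0.4834, -0.0116, 0.0935]
tcp_rot: [-0.826, 1.408, 0.826]
ft_force: [-0.5, 1.0, 0.4]
gripper_width: 0.0402
```

Request:
play_rows([
  [[0, 0, 0], 0, 1],
  [[0, 0, 0], 0, 1],
])

```text
t: 18.7
ee_pos: [0.4841, -0.011, 0.0937]
tcp_rot: [-0.826, 1.407, 0.827]
ft_force: [-1.2, 0.1, 10.6]
gripper_width: 0.0247
```

```bash
python3 m.py
```

```text
t 18.7 yaw 60.84 M [ 0.05   0.215 -0.024] F [-1.2  0.1 10.6] w 0.0247 tau7 0.013 pos [ 0.4841 -0.011   0.0937] j7 [0.37 0.62]
```

Now it's 25 mm with F z at +10.6 N, so I had the sign wrong: the pads are above the equator. All the readings, including the failed side grip, fit fingertips about 19 mm higher than stated. The grip has to go lower, with the TCP at about 0.064. That is safe over the housing even if the stated tip length were right.

Request:
play_rows([
  [[0, 0, 0], 0, -0.7],
  [[0, 0, 0], 0, -0.7],
  [[0, 0, 0], 0, -0.7],
  [[0, 0, 0], 0, -0.7],
  [[10, 0, 0], 0, -0.7],
  [[10, 0, 0], 0, -0.7],
  [[6, 0, 0], 0, -0.7],
  [[0, 0, 0], 0, -0.7],
])

```text
t: 19.5
ee_pos: [0.4827, -0.0116, 0.0663]
tcp_rot: [-0.826, 1.41, 0.828]
ft_force: [1.0, 0.4, -0.0]
gripper_width: 0.0749
```

```bash
python3 m.py
```

```text
t 19.5 yaw 60.83 M [0.031 0.003 0.001] F [ 1.   0.4 -0. ] w 0.0749 tau7 -0.027 pos [ 0.4827 -0.0116  0.0663] j7 [0.38 0.6 ]
```

Request:
play_rows([
  [[3, 0, 0], 0, 1],
  [[0, 0, 0], 0, 1],
  [[0, 0, 0], 0, 1],
  [[0, 0, 0], 0, 1],
  [[0, 0, 0], 0, 1],
  [[0, 0, 0], 0, 1],
  [[0, 0, 0], 0, 1],
], squeeze=45)

```text
t: 20.2
ee_pos: [0.4841, -0.011, 0.0648]
tcp_rot: [-0.826, 1.407, 0.827]
ft_force: [0.8, 2.3, 0.8]
gripper_width: 0.0425
```

```bash
python3 m.py
```

```text
t 20.2 yaw 60.84 M [ 0.42  -0.128  0.016] F [0.8 2.3 0.8] w 0.0425 tau7 -0.028 pos [ 0.4841 -0.011   0.0648] j7 [0.39 0.6 ]
```

Request:
play_rows([
  [[0, 0, 0], 0, -0.5],
  [[0, 0, 0], 0, -0.5],
  [[-6, 0, 0], 0, -0.5],
  [[0, 0, 0], 0, 1],
  [[0, 0, 0], 0, 1],
  [[0, 0, 0], 0, 1],
  [[0, 0, 0], 0, 1],
  [[0, 0, 0], 0, 1],
], squeeze=45)

```text
t: 21.0
ee_pos: [0.484, -0.011, 0.0707]
tcp_rot: [-0.826, 1.407, 0.827]
ft_force: [1.0, 1.9, 0.8]
gripper_width: 0.0424
```

```bash
python3 m.py
```

```text
t 21.0 yaw 60.85 M [ 0.358 -0.126  0.027] F [1.  1.9 0.8] w 0.0424 tau7 -0.029 pos [ 0.484  -0.011   0.0707] j7 [0.38 0.61]
```

It reads 42.4 mm at both heights, so the pads now span the equator with a little compression. Starting to turn clockwise.

Request:
play_rows([
  [[0, 0, 0], 3, 1],
  [[0, 0, 0], 4, 1],
  [[0, 0, 0], 4, 1],
  [[0, 0, 0], 4, 1],
])

```text
t: 21.4
ee_pos: [0.4841, -0.0109, 0.0707]
tcp_rot: [-0.622, 1.478, 0.622]
ft_force: [1.0, 1.9, 1.1]
gripper_width: 0.042
```

```bash
python3 m.py
```

```text
t 21.4 yaw 45.62 M [ 0.384 -0.168  0.312] F [1.  1.9 1.1] w 0.042 tau7 0.085 pos [ 0.4841 -0.0109  0.0707] j7 [0.27 0.46]
```

Request:
play_rows([
  [[0, 0, 0], 4, 1],
  [[0, 0, 0], 4, 1],
  [[0, 0, 0], 4, 1],
  [[0, 0, 0], 4, 1],
])

```text
t: 21.8
ee_pos: [0.4842, -0.0109, 0.0707]
tcp_rot: [-0.405, 1.531, 0.405]
ft_force: [1.2, 2.8, 0.7]
gripper_width: 0.0422
```

```bash
python3 m.py
```

```text
t 21.8 yaw 29.62 M [ 0.371 -0.102  0.308] F [1.2 2.8 0.7] w 0.0422 tau7 0.079 pos [ 0.4842 -0.0109  0.0707] j7 [0.14 0.31]
```

Request:
play_rows([
  [[0, 0, 0], 5, 1],
  [[0, 0, 0], 5, 1],
  [[0, 0, 0], 5, 1],
  [[0, 0, 0], 5, 1],
  [[0, 0, 0], 4, 1],
  [[0, 0, 0], 4, 1],
])

```text
t: 22.4
ee_pos: [0.4844, -0.0108, 0.0707]
tcp_rot: [-0.022, 1.569, 0.023]
ft_force: [1.7, 3.1, 0.2]
gripper_width: 0.0423
```

```bash
python3 m.py
```

```text
t 22.4 yaw 1.63 M [ 0.378 -0.185  0.326] F [1.7 3.1 0.2] w 0.0423 tau7 0.057 pos [ 0.4844 -0.0108  0.0707] j7 [-0.09  0.04]
```

Request:
play_rows([
  [[0, 0, 0], 4, 1],
  [[0, 0, 0], 4, 1],
  [[0, 0, 0], 4, 1],
])

```text
t: 22.7
ee_pos: [0.4844, -0.0108, 0.0707]
tcp_rot: [0.143, 1.565, -0.141]
ft_force: [0.9, 1.9, 0.1]
gripper_width: 0.0422
```

```bash
python3 m.py
```

```text
t 22.7 yaw -10.37 M [ 0.439 -0.237  0.344] F [0.9 1.9 0.1] w 0.0422 tau7 0.06 pos [ 0.4844 -0.0108  0.0707] j7 [-0.18 -0.07]
```

Request:
play_rows([
  [[0, 0, 0], 3, 1],
  [[0, 0, 0], 3, 1],
])

```text
t: 22.9
ee_pos: [0.4845, -0.0109, 0.0707]
tcp_rot: [0.225, 1.558, -0.223]
ft_force: [2.6, 3.6, -1.0]
gripper_width: 0.0419
```

```bash
python3 m.py
```

```text
t 22.9 yaw -16.34 M [ 0.628 -0.449  0.348] F [ 2.6  3.6 -1. ] w 0.0419 tau7 -0.037 pos [ 0.4845 -0.0109  0.0707] j7 [-0.23 -0.13]
```

Request:
play_rows([
  [[0, 0, 0], 3, 1],
  [[0, 0, 0], 3, 1],
])

```text
t: 23.1
ee_pos: [0.4845, -0.0109, 0.0707]
tcp_rot: [0.307, 1.547, -0.305]
ft_force: [3.0, 4.5, -0.7]
gripper_width: 0.0424
```

```bash
python3 m.py
```

```text
t 23.1 yaw -22.37 M [ 0.795 -0.62   0.362] F [ 3.   4.5 -0.7] w 0.0424 tau7 -0.031 pos [ 0.4845 -0.0109  0.0707] j7 [-0.28 -0.18]
```

Request:
play_rows([
  [[0, 0, 0], 3, 1],
  [[0, 0, 0], 3, 1],
])

```text
t: 23.3
ee_pos: [0.4846, -0.0109, 0.0707]
tcp_rot: [0.389, 1.534, -0.387]
ft_force: [3.4, 3.6, -0.4]
gripper_width: 0.0425
```

```bash
python3 m.py
```

```text
t 23.3 yaw -28.38 M [ 0.756 -0.629  0.331] F [ 3.4  3.6 -0.4] w 0.0425 tau7 -0.032 pos [ 0.4846 -0.0109  0.0707] j7 [-0.33 -0.24]
```

Request:
play_rows([
  [[0, 0, 0], 3, 1],
  [[0, 0, 0], 3, 1],
])

```text
t: 23.5
ee_pos: [0.4846, -0.011, 0.0707]
tcp_rot: [0.471, 1.518, -0.469]
ft_force: [3.7, 3.6, -0.7]
gripper_width: 0.0421
```

```bash
python3 m.py
```

```text
t 23.5 yaw -34.36 M [ 0.794 -0.616  0.378] F [ 3.7  3.6 -0.7] w 0.0421 tau7 -0.097 pos [ 0.4846 -0.011   0.0707] j7 [-0.37 -0.3 ]
```

Request:
play_rows([
  [[0, 0, 0], 2.5, 1],
  [[0, 0, 0], 2.5, 1],
])

```text
t: 23.7
ee_pos: [0.4846, -0.011, 0.0707]
tcp_rot: [0.538, 1.502, -0.536]
ft_force: [3.9, 3.3, -1.5]
gripper_width: 0.0425
```

```bash
python3 m.py
```

```text
t 23.7 yaw -39.33 M [ 0.724 -0.639  0.464] F [ 3.9  3.3 -1.5] w 0.0425 tau7 -0.206 pos [ 0.4846 -0.011   0.0707] j7 [-0.41 -0.34]
```

Request:
play_rows([
  [[0, 0, 0], 2, 1],
  [[0, 0, 0], 2, 1],
])

```text
t: 23.9
ee_pos: [0.4846, -0.011, 0.0707]
tcp_rot: [0.592, 1.487, -0.59]
ft_force: [4.1, 2.9, -0.7]
gripper_width: 0.0424
```

```bash
python3 m.py
```

```text
t 23.9 yaw -43.3 M [ 0.71  -0.709  0.505] F [ 4.1  2.9 -0.7] w 0.0424 tau7 -0.301 pos [ 0.4846 -0.011   0.0707] j7 [-0.45 -0.38]
```

Request:
play_rows([
  [[0, 0, 0], 1.5, 1],
])

```text
t: 24.0
ee_pos: [0.4846, -0.011, 0.0707]
tcp_rot: [0.612, 1.482, -0.61]
ft_force: [3.7, 4.0, -1.7]
gripper_width: 0.0425
```

```bash
python3 m.py
```

```text
t 24.0 yaw -44.79 M [ 0.736 -0.614  0.55 ] F [ 3.7  4.  -1.7] w 0.0425 tau7 -0.395 pos [ 0.4846 -0.011   0.0707] j7 [-0.46 -0.4 ]
```

Moment rose from about 0.31 free to 0.55 N m. That suggests 14–20 N, taking the angle and torque estimates together. Letting go and rising.

Request:
play_rows([
  [[0, 0, 0], 0, -1],
  [[0, 0, 0], 0, -1],
  [[0, 0, 0], 0, -1],
  [[0, 0, 0], 0, -1],
  [[-15, 0, 0], 0, -1],
  [[-20, 0, 0], 0, -1],
  [[-30, 0, 0], 0, -1],
  [[-40, 0, 0], 0, -1],
])

```text
t: 24.8
ee_pos: [0.482, -0.0118, 0.1757]
tcp_rot: [0.61, 1.487, -0.612]
ft_force: [0.9, 0.1, -0.2]
gripper_width: 0.0883
```

Request:
play_rows([
  [[-30, 0, 0], 0, -1],
  [[0, -40, 0], 0, -1],
  [[0, -40, 0], 0, -1],
  [[0, 0, 0], 0, -1],
  [[0, 0, 0], 0, -1],
])

```text
t: 25.3
ee_pos: [0.4268, -0.069, 0.2058]
tcp_rot: [0.612, 1.483, -0.611]
ft_force: [1.5, 0.3, -0.2]
gripper_width: 0.0882
```

```bash
python3 - <<'E'
from h import *
L=lambda x,y,z: [.50655+.963*x+.2702*y, .0691-.2702*x+.963*y, z]
pts=[L(-.04,.085,.072),L(.04,.085,.072),L(.04,.055,.072),L(-.04,.055,.072)]
out=[]
for n,(x0,y0,w) in {'scene':(255,165,90),'wrist':(106,50,300)}.items():
    C=cam(n); im=env.get_image(n); k=400/w
    b=cv2.resize(im[y0:y0+w,x0:x0+w],(400,400),interpolation=cv2.INTER_CUBIC)
    for q in pix(C,pts): cv2.circle(b,tuple(int(i) for i in (q-[x0,y0]+.5)*k),2,(0,0,255),-1)
    out.append(b)
cv2.imwrite('pics/end.png',np.hstack(out))
exec(open('m.py').read())
E
```

```text
t 25.4 yaw -44.64 M [-0.054  0.119  0.   ] F [-0.2 -1.1  0.1] w 0.0879 tau7 -0.003 pos [ 0.4281 -0.0678  0.2055] j7 [-0.33 -0.36]
```

View pics/end.png

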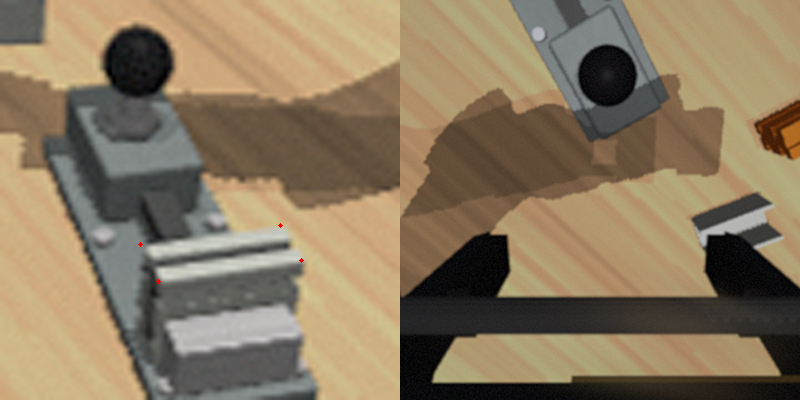

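The profile stands upright and flush against the fence: its top edge matches the prediction to within about 3 px. The gripper is clear, so I'm handing in.

```bash
python3 -c "
from bench import env
print(env.hand_in())"
```

```text
the job is handed in; nothing more can be done
None
```

The profile stands in the clamp mouth and is clamped against the fence at an estimated 14–20 N. I handed the job in at about 25 s of the 67 s allowed; it reports no verdict.

**What I did:** I picked the grey slotted profile up by its end faces, set it on the mouth floor between the jaws and let go. I then turned the ball knob clockwise about 106° (1.84 rad), in one grasp.

**Last checks:**
- **Position:** the final picture shows the profile upright, flush on the fence and centred to within a few pixels of prediction. The gripper is open and clear, with no force on the tool.
- **Clamping force:** the knob torque was about 0.31 N m running free and 0.55 N m at the end, which gives about 20 N. The angle turned after contact gives about 14 N. The readings scatter by about 0.02 N m (2 N), and I did not measure the force directly.
- **Bystanders:** I noticed no contact with any of them, but I did not re-measure each one at the end.

**What went wrong on the way:**
- The first side grip on the profile closed to 7 mm, and the first two grips on the ball slid off its widest part. I let go each time, and the profile had not moved.
- The readings suggest the fingertips sit about 19 mm higher than stated. Lowering the grip on the ball by that much fixed it.

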